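# Load a block behind the gravity catch of a jig

### The job

Load the beech block into the jig: set it flat, broadside, on the jig's open front end, then push it in between the fences so that its own front edge lifts the red catch, until the catch has dropped fully down behind the block and the sprung pad keeps the block pressed against it. Push gently: do not ram the pad against the end of its travel, do not touch the catch with the gripper, leave the other loose things where they stand, and let go when the block is caught.

Things in the scene. Friction and masses are not known exactly. Their poses are not given: they have to be found in the camera images.
- beech_block: plain beech sanding block, 52 (its x) x 110 (its y) x 42 mm high (z), about 0.11 to 0.22 kg, loose on the bench beside the jig, on the robot's right. Farther right stands a wooden box with its lid standing open: when crossing it keep the fingertips above 0.3 m. Origin at the centre of its underside.
- jig: jig fixed to the bench: waxed plywood base 210 (x) x 150 (y) x 8 mm, aluminium fences along x, 30 mm high above it. Origin at the centre of its underside; x is the direction of insertion, z up. The block slides on the base's top, z = 8 mm. Channel 116 mm wide (y -58 to 58), widening to 132 at the open front (from x -55 to -104). The block goes in broadside, its 110 mm across the channel.
- setdown (a point): point on the base's top, jig x -79 mm, y 0: a block set down with its underside centred here lies clear in front of the catch
- catch_mid (a point): point on the base's top at jig x = 0, y = 0. Catch and pad sit on a blue carriage clamped up to 13 mm either way along jig x from here, its place not measured: the catch's inner faces are at jig x = c, c from -13 to 13 mm. The pad's face at rest is at c+42. The block's rear face must pass x = c, squeezing the pad by over 10 mm; its hard end is at 16 mm.
- catch (a joint): red gravity catch, 0.12 kg: arms 10 mm wide at jig y -41 and 41 (72 mm free between), hinged at x = c+80, z 32, crossbar at c+56. Rad: 0 = fully down (noses' bottoms at z 33, arms' tops 60 above the bench), grows as noses rise, 0.2 on top of the block. Noses have a 30 degree ramp to the front (c-41 to c-5) and an upright inner face. A shut gripper pushing the block's rear middle fits between.
- pad (a joint): black rubber pad 56 mm wide on springs, pushing the block back onto the catch. Value in m: 0 = at rest, 0.010 = block leaning on the dropped catch, 0.016 = hard end; while pushing, the catch drops at 0.011 to 0.013. Springs give 3 N at rest, 5.4 N at the end, then rigid. With friction the push takes 3 to 9 N, rising steeply at the hard end; over 20 N between block and pad is ramming.
- cork: loose cork sanding block wrapped in paper, 63x115x34 mm, a bystander; origin at the centre of its underside
- jar: loose brown jar with a grey lid, 63 mm across, 79 mm high, a bystander; origin at the centre of its underside
- tin_green: loose small green tin, 54 mm across, 61 mm high, a bystander; origin at the centre of its underside
- glue: loose white glue bottle with a yellow nozzle, 56 mm across, 163 mm high, a bystander; origin at the centre of its underside
- tape: loose roll of cream masking tape lying flat, 104 mm across, 25 mm high, a bystander; origin at the centre of its underside
There are look-alikes about, which are no part of the job. Leave any orange or purple look-alike of the beech_block alone.

How it is judged:
On the way:
1. the block's own edge holds the catch up (value of joint catch above 0.08 rad and contact force between beech_block and catch above 0.05 N), for 0.1 s.
At the end, for the whole second after the job is handed in: The red catch is fully down (within 0.04 rad) behind the block; the block lies flat (within 0.06 rad) and square (within 0.08 rad) on the jig's base, at rest, with the sprung pad squeezed more than 7 mm and pressing on it with more than 1.5 N (value of joint catch below 0.04 rad and value of joint pad above 0.007 m and contact force between beech_block and pad above 1.5 N and z of beech_block in the frame of jig between 0.004 and 0.012 m and angle between beech_block's own z axis and vertical below 0.06 rad and angle between the x axis of beech_block and the x axis of jig, either way round below 0.08 rad and linear speed of beech_block below 0.01 m/s); the robot touches nothing.
It fails at once if the pad is rammed: more than 20 N between block and pad (contact force between beech_block and pad above 20 N).
It fails at once if the robot touches the catch (more than 0.5 N) (contact force between the arm and catch above 0.5 N).
It fails at once if the gripper touches the catch (more than 0.5 N) (contact force between the fingers and catch above 0.5 N).
It fails at once if another loose thing is moved more than 15 mm (distance of any of cork, jar, tin_green, glue, tape from where it was at the start of the episode above 0.015 m).
It also fails if it takes over 67 s, if anything falls off the work surface, if the arm or the gripper's body presses on something with over 40 N, if the wrist force passes 120 N, or if a joint passes its speed limit or range.

### The arm

A 7-joint arm with a two-finger parallel gripper is mounted at the origin on the work surface; the furniture and walls round the work are solid. World frame = base frame: x ahead of the robot, y to its left, z up, the work surface at z = 0. Lengths are in m, angles in rad, forces in N, time in s.
With the tool pointing down it reaches from about 0.4 to 0.85 m from the base axis. Payload 10.4 kg.
Tool frame: the origin (TCP) lies on the centre line of the jaws, within the pads' length; the fingertips stand 11 mm ahead of it and the grasp point (between the pads) lies 8 mm behind it (tip_reach is the distance from the TCP to the fingertips, in m); z points along the fingers, y is the line along which they close (so a half turn about z gives the same grasp; the last joint's range is limited). The gripper opens to 85 mm and grips with 20 to 120 N. Pads are 22 mm wide; open, the fingers measure 114 mm over their backs; the gripper's body (76 mm by 85 mm) begins 54 mm behind the grasp point. The pads swing forward as they close: fully open they stand 13 mm farther back than shut.
Start: joints at [-1.161, 0.332, -0.065, 1.46, 0.022, 1.35, -0.088], TCP at [0.262, 0.567, 0.242] pointing down, gripper open.
Joint ranges: [-2.6, 2.6], [-0.5, 2.12], [-1.47, 1.34], [0.16, 2.42], [-1.27, 4.41], [0.06, 2.06], [-2.6, 2.6]. Speed limits (rad/s): [2.22, 2.22, 2.79, 2.79, 3.14, 3.14, 3.14].

### API

Orientations are given as a unit quaternion [x, y, z, w].
In Python, from workcell import get_obs, camera, hand_in, tip_reach gives the robot as it stands. The module is installed in compiled form; this text tells all that it offers.
- The arm moves only by the tool move_arm, never from a script. Its argument "plan" is a list of rows, each an object with "delta_pos": the shift along the tool's x, y, z in shares of 600 mm (1.0 is 600 mm), a list of three; "turn": the turn, a rotation vector about the tool's x, y, z in normalised numbers (1 is 180 degrees), a list of three; "fingers": the closure, from 0 (fully open) to 1 (shut). A call has 1 to 12 rows; each row is the pose to reach, as a shift and turn from the pose commanded when the call began, along the tool's axes at that moment; what a row does not reach only later rows make up. A row lasts 1/8 s, in which the tool goes at most 62.5 mm and 10.7 degrees, less where a joint would pass 70% of its speed; a pose out of reach is approached as far as the arm can. A shift or turn number past 1, either way, is cut back to 1. A call with a gripper value outside its range is refused whole. The fingers move at their own pace and stop on an object; "force" is the grip in N (left out, the last holds). Time passes only in rows, so rows that repeat a pose let the fingers close. It gives the time, the measured TCP pose, the force, the opening and the grip force at its end, in the units of the state.
- get_obs(): the state, without advancing time (a new reading comes with each control period).
- camera(name): name is "scene" or "top" or "wrist"; returns a dict with "color" (480x640x3 uint8, red, green, blue), "range_z" (480x640 float32, m along the optical axis (not along the pixel's ray), 0 where there is no reading), "fx", "fy", "cx", "cy" (pixels), "R" (3x3) and "t" (3): a world point X has camera coordinates R X + t; the wrist camera has in their place "tool_from_camera" (4x4, takes a point from camera to tool coordinates, whose origin is the TCP and whose axes are the flange's). Camera axes: x right, y down, z forward; pixel columns grow to the right and rows downward; lengths in m; the calibration is good to about 2 mm. A picture is of the moment at which its call begins: read the wrist's pose just before it.
- hand_in(): hands the job in; it is judged then, once.
The state is a dict: "clock": time; "joint_pos": joint angles; "joint_velocities": joint speeds; "tau": joint torques, N m; "position": TCP position; "ee_rot": TCP orientation; "ft_force": force on the tool from outside, world axes, zero at the start; "torque": the same for the moment, N m; "grip_width": opening from 0.0 (shut) to 1.0 (fully open); "grasp_force": force on a finger pad.
Only numpy, scipy, OpenCV 4.12 (cv2) and the standard library are available. Lean on these libraries where they do the work, as an engineer would, in place of code of your own. Each camera call takes 0.05 s, during which the arm holds its last target. There are 200 camera calls.

## Working session

There is one attempt and no reset: what is moved stays moved. The work goes in short steps, Python scripts to look and compute and a tool call to move; the robot and the scene stay as the last step left them, time stands still between calls to the robot, and variables do not carry over. Pictures are saved under pics/ and viewed, at most 10 in all, crops included, and the job is handed in when it is done.

Besides the shell and the picture viewer there is one more tool, called after "Call:" by a JSON object that holds its "name" and its "arguments". move_arm: Moves the arm, as the interface text tells. Its arguments: {"type":"object","properties":{"plan":{"type":"array","items":{"type":"object","properties":{"delta_pos":{"type":"array","items":{"type":"number"}},"turn":{"type":"array","items":{"type":"number"}},"fingers":{"type":"number"}}}},"force":{"type":"number"}},"required":["plan"]}

```bash
mkdir -p pics
cat > h.py <<'E'
import numpy as np,cv2
from workcell import get_obs,camera,tip_reach
from scipy.spatial.transform import Rotation as Ro
def save(c,n,crop=None):
    im=c["color"][:,:,::-1]
    if crop: x0,y0,x1,y1=crop; im=im[y0:y1,x0:x1]; im=cv2.resize(im,None,fx=2,fy=2)
    cv2.imwrite(n,im)
def pose(c,o=None):
    if "R" in c and c.get("R") is not None: return c["R"],c["t"]
    T=np.eye(4);T[:3,:3]=Ro.from_quat(o["ee_rot"]).as_matrix();T[:3,3]=o["position"]
    W=np.linalg.inv(T@c["tool_from_camera"]);return W[:3,:3],W[:3,3]
def ray(c,uv,z,o=None):
    R,t=pose(c,o);uv=np.atleast_2d(uv).astype(float)
    d=np.c_[(uv[:,0]-c["cx"])/c["fx"],(uv[:,1]-c["cy"])/c["fy"],np.ones(len(uv))]@R
    C=-R.T@t;return C+d*((z-C[2])/d[:,2])[:,None]
def cloud(c,o=None):
    R,t=pose(c,o);v,u=np.mgrid[:480,:640];z=c["range_z"]
    P=np.stack([(u-c["cx"])/c["fx"]*z,(v-c["cy"])/c["fy"]*z,z],-1)
    return (P-t)@R
E
python3 - <<'E'
from h import *
o=get_obs();print({k:np.round(v,3) for k,v in o.items()},tip_reach)
for n in("scene","top"):
    c=camera(n);save(c,f"pics/{n}.png");print(n,c["fx"],-c["R"].T@c["t"],(c["range_z"]>0).mean())
E
```

```text
{'clock': np.float64(0.0), 'joint_pos': array([-1.161,  0.333, -0.065,  1.461,  0.022,  1.35 , -0.088]), 'joint_velocities': array([-0.   ,  0.   , -0.001,  0.   ,  0.   ,  0.002,  0.   ]), 'tau': array([-1.0000e-03, -6.2546e+01,  4.8000e-02, -3.9159e+01,  1.6000e-02,
        1.0000e-02,  0.0000e+00]), 'position': array([0.262, 0.567, 0.242]), 'ee_rot': array([ 0.215,  0.977, -0.001, -0.   ]), 'ft_force': array([ 0.658,  0.283, -0.869]), 'torque': array([-0.028, -0.036, -0.018]), 'grasp_force': np.float64(0.0), 'grip_width': np.float64(0.998)} 0.011
scene 604.6529197302023 [-0.46313454  0.9681951   1.55819455] 0.9801692708333334
top 463.3011360738028 [ 0.31096542 -0.07528974  1.36416528] 0.996171875
```

View pics/top.png

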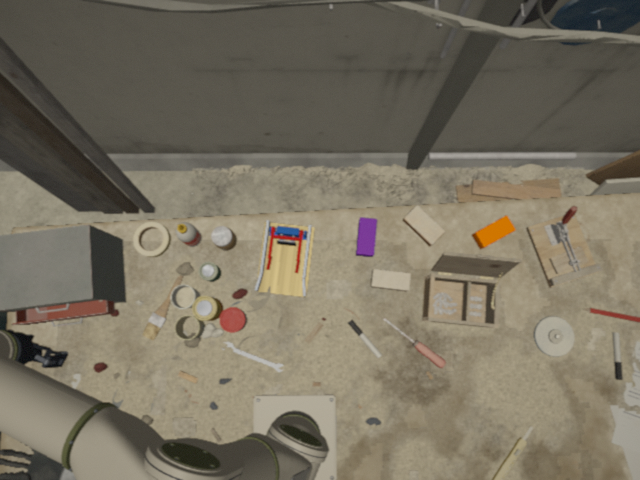

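View pics/scene.png

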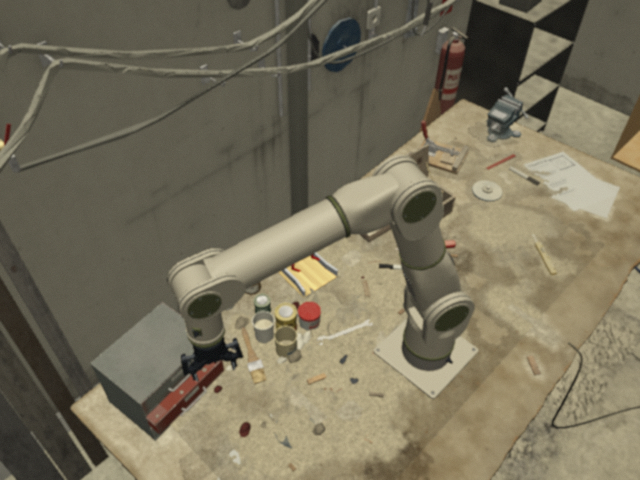

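The top view shows the jig at (285,258) with its open front toward the robot. Two beige blocks lie at (391,280) and (424,225), with the box right of them at (462,300). I'll measure both blocks and the jig.

Run:
```python
from h import *
c=camera("top");P=cloud(c);save(c,"pics/topcrop.png",(230,190,530,340))
for n,(u,v) in dict(A=(391,280),B=(424,225),pur=(366,237)).items():
    m=np.zeros((480,640),np.uint8);w=P[v-30:v+30,u-30:u+30]
    m[v-30:v+30,u-30:u+30]=((w[...,2]>.02)&(w[...,2]<.06))*255
    k,l,s,_=cv2.connectedComponentsWithStats(m);mm=l==l[v,u]
    z=np.median(P[mm][:,2]);r=cv2.minAreaRect(P[mm&(abs(P[...,2]-z)<.008)][:,:2].astype(np.float32))
    print(n,z,r,c["color"][mm].mean(0),mm.sum())
for uv in[(285,285),(270,285),(300,285),(350,290),(268,262),(306,262),(287,231)]: print(uv,P[uv[1],uv[0]])
```

```text
A 0.04192313618875934 ((0.4375838041305542, -0.27751806378364563), (0.10982127487659454, 0.052435413002967834), 83.63611602783203) [179.25662483 169.69735007 149.53835425] 717
B 0.03272004374789801 ((0.5999932885169983, -0.3813951015472412), (0.11213985830545425, 0.06249310448765755), 43.88838577270508) [175.94235589 164.31453634 141.93734336] 798
pur 0.04236698155223619 ((0.5651370286941528, -0.2102678120136261), (0.05211922526359558, 0.11185374855995178), 83.55281829833984) [120.94049347  63.34833091 145.33526851] 689
(285, 285) [0.42550692 0.02940367 0.00786639]
(270, 285) [0.42506563 0.07239461 0.01569859]
(300, 285) [ 0.42526209 -0.01448205  0.00814249]
(350, 290) [ 0.41055923 -0.16123022 -0.00089596]
(268, 262) [0.48891277 0.07607161 0.04277501]
(306, 262) [ 0.48915511 -0.03289984  0.03721874]
(287, 231) [0.57761668 0.02151785 0.05217211]
```

View pics/topcrop.png

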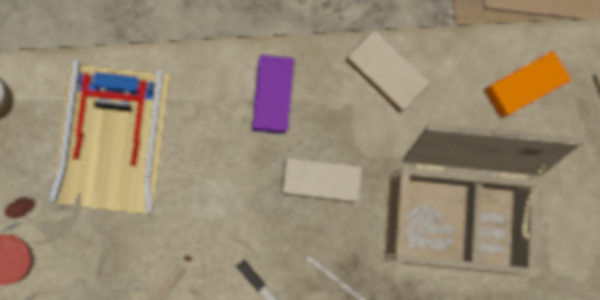

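Block A measures 110×52×42 mm, which matches the beech block. B is 33 mm high and 112×62, so it's the cork. I'll move the wrist camera over the jig to measure that more closely.

The manual's scale: shifts go in shares of 600 mm and turns go in shares of 180 degrees. Converting my numbers, -0.419 m / 0.6 = -0.6983, -0.41 m / 0.6 = -0.6833, 1.24 rad / 3.1416 = 0.3947.

Call:
{"name": "move_arm", "arguments": {"plan": [{"delta_pos": [0,0,-0.1],"turn": [0,0,0],"fingers": 0},{"delta_pos": [0,0,-0.2],"turn": [0,0,0.0318],"fingers": 0},{"delta_pos": [-0.0667,-0.0667,-0.25],"turn": [0,0,0.0796],"fingers": 0},{"delta_pos": [-0.1333,-0.1333,-0.2633],"turn": [0,0,0.1273],"fingers": 0},{"delta_pos": [-0.2,-0.2,-0.2633],"turn": [0,0,0.1751],"fingers": 0},{"delta_pos": [-0.2667,-0.2667,-0.2633],"turn": [0,0,0.2228],"fingers": 0},{"delta_pos": [-0.3333,-0.3333,-0.2633],"turn": [0,0,0.2706],"fingers": 0},{"delta_pos": [-0.4,-0.4,-0.2633],"turn": [0,0,0.3183],"fingers": 0},{"delta_pos": [-0.4833,-0.4667,-0.2633],"turn": [0,0,0.3501],"fingers": 0},{"delta_pos": [-0.5583,-0.5417,-0.2633],"turn": [0,0,0.382],"fingers": 0},{"delta_pos": [-0.6333,-0.6167,-0.2633],"turn": [0,0,0.3947],"fingers": 0},{"delta_pos": [-0.6983,-0.6833,-0.2633],"turn": [0,0,0.3947],"fingers": 0}]}}

```text
clock: 1.65
position: [0.4708, 0.0172, 0.4003]
ee_rot: [0.743, 0.67, 0.0, -0.0]
ft_force: [1.9, -0.1, -0.4]
grip_width: 0.999
grasp_force: 0.0
```

Call:
{"name": "move_arm", "arguments": {"plan": [{"delta_pos": [0,0,0],"turn": [0,0,0],"fingers": 0},{"delta_pos": [0,0,0],"turn": [0,0,0],"fingers": 0}]}}

```text
clock: 1.9
position: [0.4704, 0.02, 0.4001]
ee_rot: [0.742, 0.67, -0.0, -0.0]
ft_force: [-0.6, 1.0, 0.3]
grip_width: 1.001
grasp_force: 0.0
```

Run:
```python
from h import *
o=get_obs();c=camera("wrist");save(c,"pics/w1.png");print(o["position"],o["ee_rot"],c["tool_from_camera"].round(3),c["fx"])
np.savez("w1.npz",P=cloud(c,o),col=c["color"])
```

```text
[0.47035786 0.01995213 0.40008656] [ 7.42156679e-01  6.70226370e-01 -9.71768248e-05 -2.60029228e-04] [[ 0.001 -0.952 -0.307  0.079]
 [ 1.     0.001 -0.     0.001]
 [ 0.001 -0.307  0.952 -0.133]
 [ 0.     0.     0.     1.   ]] 372.6146840668035
```

View pics/w1.png

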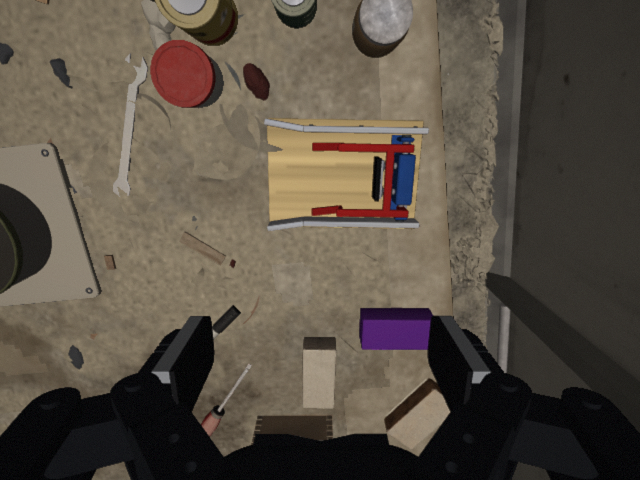

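The jig is fully in view, with its front edge at u≈268, rear at ~423, and fences at v≈128 and ~222. Red noses start at u≈313, with the pad at u≈377. Next I'll measure the jig's frame, c, and the block.

```bash
cat > jig.py <<'E'
from h import *
d=np.load("w1.npz");P=d["P"];col=d["col"].astype(int)
h=cv2.cvtColor(d["col"],cv2.COLOR_RGB2HSV);H,S,V=[h[...,i].astype(int) for i in range(3)]
roi=np.zeros(H.shape,bool);roi[105:240,255:440]=1
base=roi&(H>12)&(H<32)&(S>60)&(V>110)&(abs(P[...,2]-.008)<.006)
red=roi&((H<8)|(H>172))&(S>150)
al=roi&(S<60)&(P[...,2]>.03)&(P[...,2]<.046)
black=roi&(V<50)&(P[...,2]>.015)
r=cv2.minAreaRect(P[base][:,:2].astype(np.float32));print("base",r,np.median(P[base][:,2]))
# fences: straight-part lines
L=[]
for s in(1,-1):
    m=al.copy(); m[(slice(180,None) if s>0 else slice(0,180))]=0
    q=P[m];q=q[q[:,0]>.475]
    a=np.polyfit(q[:,0],q[:,1],1);L.append(a);res=q[:,1]-np.polyval(a,q[:,0])
    print("fence",s,len(q),np.degrees(np.arctan(a[0])),np.polyval(a,.51),res.min(),res.max(),np.median(q[:,2]))
th=np.arctan((L[0][0]+L[1][0])/2);ax=np.array([np.cos(th),np.sin(th)]);ay=np.array([-ax[1],ax[0]])
q=P[base][:,:2]
x=q@ax;y=q@ay;mid=abs(y-np.median(y))<.03
print("th",np.degrees(th),"front",np.percentile(x[mid],[0,.5,1,2]),"rear all",np.percentile(x,[98,99,99.5,100]))
yc=np.mean([np.polyval(a,.51) for a in L]);cy=np.array([.51,yc])@ay
print("cy",cy, "y extents base",np.percentile(y,[0,1,99,100]))
for n,m in dict(red=red,black=black,al=al,blue=roi&(H>100)&(H<130)&(S>120)).items():
    q=P[m];X=q[:,:2]@ax;Y=q[:,:2]@ay-cy;print(n,len(q),"x",np.percentile(X,[0,2,50,98,100]).round(4),"y",np.percentile(Y,[1,99]).round(4),"z",np.percentile(q[:,2],[2,50,98]).round(4))
m=np.zeros(H.shape,np.uint8);m[345:420,295:345]=1;m&=(abs(P[...,2]-.042)<.006).astype(np.uint8)
print("beech",cv2.minAreaRect(P[m>0][:,:2].astype(np.float32)),np.median(P[m>0][:,2]))
E
python3 jig.py
```

```text
base ((0.5108181238174438, 0.028193779289722443), (0.1864778995513916, 0.27310070395469666), 84.22303771972656) 0.008628807404636826
fence 1 883 -9.608127376536927 0.08493578093071791 -0.05377963271529014 0.014929603465891866 0.03774858688925094
fence -1 751 -1.1377171492017426 -0.026445699232513366 -0.018411183572291684 0.05125976746628539 0.03752496494409733
th -5.402473371889102 front [0.37267466 0.37487117 0.37630026 0.37911097] rear all [0.60197732 0.61553636 0.62367384 0.64185298]
cy 0.07713228945377014 y extents base [-0.0176858  -0.01472808  0.16498129  0.17011503]
red 1972 x [0.4554 0.4593 0.5354 0.5768 0.5807] y [-0.0457  0.0459] z [0.0426 0.0604 0.0626]
black 505 x [0.4678 0.5372 0.5422 0.5741 0.5816] y [-0.0568  0.0543] z [0.0172 0.04   0.048 ]
al 2379 x [0.3925 0.3994 0.5146 0.5969 0.604 ] y [-0.0675  0.0723] z [0.0314 0.0377 0.0453]
blue 1149 x [0.4678 0.5641 0.573  0.5859 0.5873] y [-0.0538  0.0525] z [0.0123 0.0442 0.0466]
beech ((0.43714430928230286, -0.27592992782592773), (0.11069319397211075, 0.05205564200878143), 82.87556457519531) 0.042763218235293235
```

```bash
cat >> jig.py <<'E'
print("----")
for it in range(3):
    X=P[...,0]*ax[0]+P[...,1]*ax[1];Y=P[...,0]*ay[0]+P[...,1]*ay[1]-cy
    A=[];O=[]
    for s in(1,-1):
        m=al&(s*Y>.055)&(s*Y<.075)&(X>.475)&(X<.595)
        a=np.polyfit(X[m],Y[m],1);A.append(a[0]);O.append(np.polyval(a,.53))
        m=red&(s*Y>.034)&(s*Y<.048)&(P[...,2]>.055);b=np.polyfit(X[m],Y[m],1);A.append(b[0]);O.append(np.polyval(b,.53))
    print("slopes",np.round(A,4),"offs",np.round(O,4))
    th+=np.arctan(np.mean(A));off=np.mean(O)
    c0=.53*ax+(cy+off)*ay;ax=np.array([np.cos(th),np.sin(th)]);ay=np.array([-ax[1],ax[0]]);cy=c0@ay
X=P[...,0]*ax[0]+P[...,1]*ax[1];Y=P[...,0]*ay[0]+P[...,1]*ay[1]-cy
k,l,s,_=cv2.connectedComponentsWithStats(base.astype(np.uint8));bb=l==1+np.argmax(s[1:,4])
b=bb&(abs(Y)<.055);fr=[X[v][b[v]].min() for v in range(480) if b[v].sum()>20]
b=bb&(abs(Y)>.062)&(X>.5);print("front",np.percentile(fr,[10,50,90]),"rear",np.percentile(X[base&(abs(Y)<.074)],[99,99.8,100]),"alends",np.percentile(X[al&(abs(Y)>.055)],[.2,1,99,99.8]))
jx=np.median(fr)+.105
print("th",np.degrees(th),"cy",cy,"jig origin",jx*ax+cy*ay)
for n,m in dict(nose=red&(abs(Y)<.05),cross=red&(abs(Y)<.03),black=black&(abs(Y)<.03)&(P[...,2]>.035),blue=roi&(H>100)&(H<130)&(S>120)).items():
    print(n,"jig x",(np.percentile(X[m],[.5,2,50,98,99.5])-jx).round(4),"z",np.percentile(P[m][:,2],[2,50,98]).round(4))
print("z of nose area",[ (round(float(x),3),np.median(P[...,2][red&(abs(abs(Y)-.041)<.004)&(abs(X-jx-x)<.002)]).round(4)) for x in np.arange(-.06,.07,.008)])
np.savez("jig.npz",jx=jx,cy=cy,ax=ax,ay=ay)
E
python3 jig.py|sed -n '/----/,$p'
```

```text
----
slopes [-0.0237 -0.023  -0.0202 -0.0157] offs [ 0.0613  0.0404 -0.0618 -0.041 ]
slopes [-0.0055 -0.0039 -0.0002  0.0042] offs [ 0.0615  0.0406 -0.0615 -0.0408]
slopes [-0.0037 -0.0026  0.0012  0.0056] offs [ 0.0615  0.0406 -0.0614 -0.0407]
front [0.37149517 0.37326831 0.39254862] rear [0.61153188 0.62886297 0.63995506] alends [0.39252957 0.39460647 0.59796726 0.60008544]
th -6.65639455049968 cy 0.0883768964384967 jig origin [0.48528858 0.03234277]
nose jig x [-0.0232 -0.0208  0.0555  0.0968  0.0992] z [0.0426 0.0604 0.0625]
cross jig x [0.067  0.0671 0.0715 0.0762 0.0765] z [0.059  0.0608 0.0625]
black jig x [0.0575 0.0576 0.0608 0.086  0.0861] z [0.0353 0.0451 0.0474]
blue jig x [0.0391 0.0829 0.0929 0.1058 0.1065] z [0.0123 0.0442 0.0466]
z of nose area [(-0.06, np.float64(nan)), (-0.052, np.float64(nan)), (-0.044, np.float64(nan)), (-0.036, np.float64(nan)), (-0.028, np.float64(nan)), (-0.02, np.float64(0.0574)), (-0.012, np.float64(0.0528)), (-0.004, np.float64(0.0486)), (0.004, np.float64(0.0437)), (0.012, np.float64(0.0606)), (0.02, np.float64(0.0609)), (0.028, np.float64(0.0609)), (0.036, np.float64(0.0608)), (0.044, np.float64(0.0606)), (0.052, np.float64(0.0609)), (0.06, np.float64(0.0607)), (0.068, np.float64(0.0609))]
  return _methods._mean(a, axis=axis, dtype=dtype,
  ret = ret.dtype.type(ret / rcount)
```

Using the fence ends (X .3935–.599), the jig origin comes out near (0.504, 0.030), with yaw −6.65° and c≈−2 mm. The block is at (0.437, −0.277) with nearly the same yaw. I'll go above it.

To row units: -0.2986 m / 0.6 = -0.4977, -0.12 m / 0.6 = -0.2, 0.014 rad / 3.1416 = 0.0045.

Call:
{"name": "move_arm", "arguments": {"plan": [{"delta_pos": [-0.1,0,0],"turn": [0,0,0.0045],"fingers": 0},{"delta_pos": [-0.2,0,0],"turn": [0,0,0.0045],"fingers": 0},{"delta_pos": [-0.3,-0.0017,0],"turn": [0,0,0.0045],"fingers": 0},{"delta_pos": [-0.4,-0.0033,0.0333],"turn": [0,0,0.0045],"fingers": 0},{"delta_pos": [-0.4977,-0.0042,0.0833],"turn": [0,0,0.0045],"fingers": 0},{"delta_pos": [-0.4977,-0.0042,0.1833],"turn": [0,0,0.0045],"fingers": 0},{"delta_pos": [-0.4977,-0.0042,0.2833],"turn": [0,0,0.0045],"fingers": 0},{"delta_pos": [-0.4977,-0.0042,0.3833],"turn": [0,0,0.0045],"fingers": 0},{"delta_pos": [-0.4977,-0.0042,0.4167],"turn": [0,0,0.0045],"fingers": 0},{"delta_pos": [-0.4977,-0.0042,0.4167],"turn": [0,0,0.0045],"fingers": 0},{"delta_pos": [-0.4977,-0.0042,0.4167],"turn": [0,0,0.0045],"fingers": 0}]}}

```text
clock: 3.32
position: [0.4386, -0.277, 0.1513]
ee_rot: [0.746, 0.665, 0.0, 0.001]
ft_force: [-1.1, -0.4, 0.7]
grip_width: 1.002
grasp_force: 0.0
```

Run:
```python
from h import *
o=get_obs();c=camera("wrist");save(c,"pics/w2.png");P=cloud(c,o)
M=Ro.from_quat(o["ee_rot"]).as_matrix();print(o["position"],np.degrees(np.arctan2(M[1,1],M[0,1])))
m=(abs(P[...,2]-.042)<.006)&(abs(P[...,0]-.437)<.05)&(abs(P[...,1]+.277)<.08)&(c["color"].min(-1)>90)
k,l,s,_=cv2.connectedComponentsWithStats(m.astype(np.uint8));m=l==1+np.argmax(s[1:,4])
r=cv2.minAreaRect(P[m][:,:2].astype(np.float32));print(r,np.median(P[m][:,2]))
v,u=np.where(m);q=cv2.minAreaRect(np.c_[u,v].astype(np.float32));print(q, ray(c,q[0],.042,o))
```

```text
[ 0.43862238 -0.27697715  0.15134547] -6.5714586116793114
((0.43676093220710754, -0.2772751748561859), (0.10960852354764938, 0.051122214645147324), 82.70620727539062) 0.042889016155191875
((317.5, 242.0), (152.0, 79.0), 90.0) [[ 0.43781385 -0.27307161  0.042     ]]
```

View pics/w2.png

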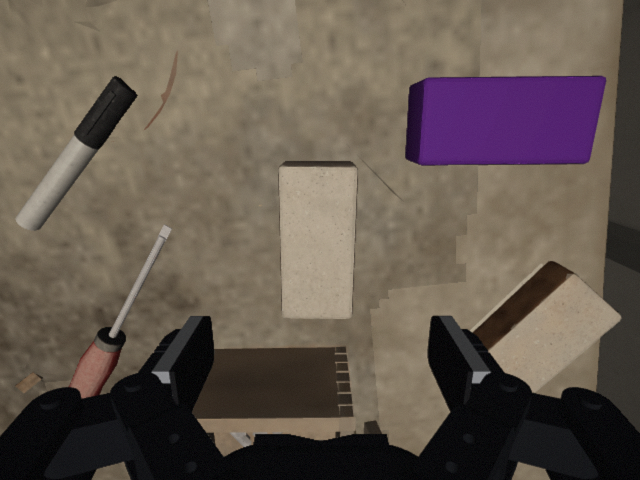

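The block sits centred between the fingers, occupying u 280–355, v 165–318, clear of the box. I'll descend and grip.

To row units: 0.126 m / 0.6 = 0.21, -0.001 m / 0.6 = -0.0017, 0.008 rad / 3.1416 = 0.0025.

Call:
{"name": "move_arm", "arguments": {"plan": [{"delta_pos": [0,-0.0017,0.0667],"turn": [0,0,0.0025],"fingers": 0},{"delta_pos": [0,-0.0017,0.1333],"turn": [0,0,0.0025],"fingers": 0},{"delta_pos": [0,-0.0017,0.1833],"turn": [0,0,0.0025],"fingers": 0},{"delta_pos": [0,-0.0017,0.21],"turn": [0,0,0.0025],"fingers": 0},{"delta_pos": [0,-0.0017,0.21],"turn": [0,0,0.0025],"fingers": 0},{"delta_pos": [0,-0.0017,0.21],"turn": [0,0,0.0025],"fingers": 0.3},{"delta_pos": [0,-0.0017,0.21],"turn": [0,0,0.0025],"fingers": 0.6},{"delta_pos": [0,-0.0017,0.21],"turn": [0,0,0.0025],"fingers": 0.6},{"delta_pos": [0,-0.0017,0.21],"turn": [0,0,0.0025],"fingers": 0.6},{"delta_pos": [0,-0.0017,0.21],"turn": [0,0,0.0025],"fingers": 0.6},{"delta_pos": [0,-0.0017,0.21],"turn": [0,0,0.0025],"fingers": 0.6}], "force": 30}}

```text
clock: 4.75
position: [0.4375, -0.2775, 0.0254]
ee_rot: [0.75, 0.662, 0.001, 0.001]
ft_force: [-1.5, 1.6, 8.3]
grip_width: 0.601
grasp_force: 31.7
```

To row units: 0.3132 m / 0.6 = 0.522, -0.12 m / 0.6 = -0.2, -0.008 rad / 3.1416 = -0.0025.

Call:
{"name": "move_arm", "arguments": {"plan": [{"delta_pos": [0,0,-0.05],"turn": [0,0,0],"fingers": 0.6},{"delta_pos": [0,0,-0.1333],"turn": [0,0,0],"fingers": 0.6},{"delta_pos": [0.05,-0.0083,-0.2167],"turn": [0,0,0],"fingers": 0.6},{"delta_pos": [0.1333,-0.0217,-0.25],"turn": [0,0,-0.0025],"fingers": 0.6},{"delta_pos": [0.2167,-0.035,-0.25],"turn": [0,0,-0.0025],"fingers": 0.6},{"delta_pos": [0.3,-0.0483,-0.25],"turn": [0,0,-0.0025],"fingers": 0.6},{"delta_pos": [0.3833,-0.0617,-0.25],"turn": [0,0,-0.0025],"fingers": 0.6},{"delta_pos": [0.4667,-0.0767,-0.25],"turn": [0,0,-0.0025],"fingers": 0.6},{"delta_pos": [0.522,-0.0855,-0.2333],"turn": [0,0,-0.0025],"fingers": 0.6},{"delta_pos": [0.522,-0.0855,-0.2],"turn": [0,0,-0.0025],"fingers": 0.6},{"delta_pos": [0.522,-0.0855,-0.2],"turn": [0,0,-0.0025],"fingers": 0.6},{"delta_pos": [0.522,-0.0855,-0.2],"turn": [0,0,-0.0025],"fingers": 0.6}]}}

```text
clock: 6.25
position: [0.4248, 0.0395, 0.145]
ee_rot: [0.747, 0.665, 0.0, 0.0]
ft_force: [0.3, -0.6, -1.7]
grip_width: 0.602
grasp_force: 33.1
```

```bash
cat > chk.py <<'E'
from h import *
import sys
o=get_obs();c=camera("wrist");save(c,sys.argv[1]);P=cloud(c,o)
M=Ro.from_quat(o["ee_rot"]).as_matrix();print(o["position"],np.degrees(np.arctan2(M[1,1],M[0,1])),o["grip_width"],o["ft_force"])
h=cv2.cvtColor(c["color"],cv2.COLOR_RGB2HSV);H,S,V=[h[...,i].astype(int) for i in range(3)]
ax=np.array([.9933,-.1159]);ay=np.array([.1159,.9933]);p=P[...,:2]-np.array([.5039,.0302])
X=p@ax;Y=p@ay
near=(abs(Y)<.08)&(abs(X)<.13)
red=near&((H<8)|(H>172))&(S>150)&(abs(P[...,2]-.06)<.035)
al=near&(S<60)&(abs(P[...,2]-.038)<.006)&(V>100)
for s in(1,-1):
    m=al&(s*Y>.054)&(s*Y<.08)&(X>-.04)
    if m.sum()>30: a=np.polyfit(X[m],Y[m],1);print("fence",s,m.sum(),"slope",a[0].round(4),"y@0",a[1].round(4),"xrange",np.percentile(X[al&(s*Y>.054)],[.5,99.5]).round(4))
    m=red&(s*Y>.034)&(s*Y<.05)
    if m.sum()>30: print("arm",s,m.sum(),"x",np.percentile(X[m],[.5,99.5]).round(4),"y",np.median(Y[m]).round(4),"z",np.percentile(P[m][:,2],[2,50,98]).round(4))
m=red&(abs(Y)<.03);
if m.any(): print("crossbar x",np.median(X[m]),m.sum())
bl=near&(V<60)&(abs(Y)<.028)&(X>.02)&(X<.07)&(P[...,2]>.02)
if bl.any(): print("pad x",np.percentile(X[bl],[1,10,50]),np.median(P[bl][:,2]))
t=float(sys.argv[2]) # beech top z
b=(abs(Y)<.075)&(X<.06)&(X>-.2)&(S<75)&(V>90)&(abs(P[...,2]-t)<.007)
k,l,s,_=cv2.connectedComponentsWithStats(b.astype(np.uint8))
if k>1:
    b=l==1+np.argmax(s[1:,4]);r=cv2.minAreaRect(np.c_[X[b],Y[b]].astype(np.float32));print("beech jig",r,b.sum(),np.median(P[b][:,2]),"x",np.percentile(X[b],[.5,99.5]),"y",np.percentile(Y[b],[.5,99.5]))
E
python3 chk.py pics/w3.png 0.163
```

```text
[0.42477448 0.03948616 0.14499405] -6.7064625262498865 0.6022922281076952 [ 0.30100521 -0.61016154 -1.69576275]
fence 1 2614 slope 0.0002 y@0 0.0615 xrange [-0.1034  0.1021]
arm 1 3690 x [-0.041   0.0805] y 0.0414 z [0.0395 0.0603 0.062 ]
fence -1 1146 slope -0.0001 y@0 -0.0622 xrange [-0.0015  0.1027]
arm -1 2696 x [-0.0223  0.0806] y -0.0391 z [0.0389 0.0602 0.0618]
crossbar x 0.0516622236131917 1661
pad x [0.03867164 0.03903464 0.03994416] 0.03729463145023368
beech jig ((-0.07902506738901138, 0.008699845522642136), (0.0935269370675087, 0.05250022932887077), 89.99259185791016) 33155 0.1624568544333842 x [-0.10405151 -0.05399887] y [-0.03493782  0.05469981]
```

View pics/w3.png

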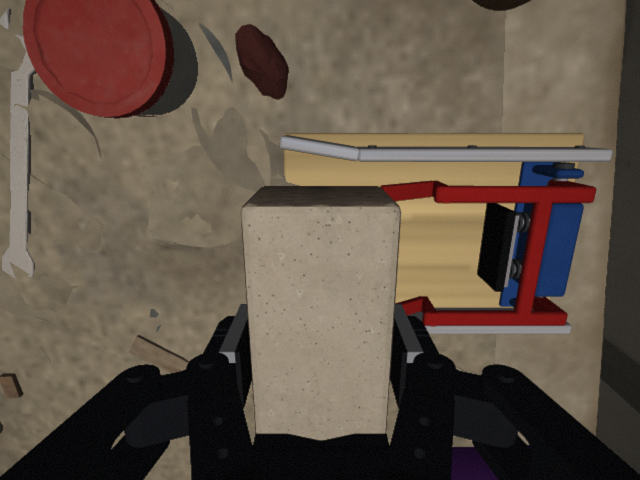

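The held block shows at u 245–398, square to the jig, with clear lead-in to the fences and noses (noses start at u≈385). In jig coordinates it is at x −0.079 and y≈0. I'll lower it.

To row units: 0.11 m / 0.6 = 0.1833, 0.107 m / 0.6 = 0.1783.

Call:
{"name": "move_arm", "arguments": {"plan": [{"delta_pos": [0,0,0.0833],"turn": [0,0,0],"fingers": 0.6},{"delta_pos": [0,0,0.15],"turn": [0,0,0],"fingers": 0.6},{"delta_pos": [0,0,0.17],"turn": [0,0,0],"fingers": 0.6},{"delta_pos": [0,0,0.1783],"turn": [0,0,0],"fingers": 0.6},{"delta_pos": [0,0,0.1833],"turn": [0,0,0],"fingers": 0.6},{"delta_pos": [0,0,0.1833],"turn": [0,0,0],"fingers": 0.6},{"delta_pos": [0,0,0.1833],"turn": [0,0,0],"fingers": 0.6}]}}

```text
clock: 7.18
position: [0.4249, 0.0401, 0.0349]
ee_rot: [0.747, 0.665, 0.001, 0.0]
ft_force: [0.6, -0.1, -2.7]
grip_width: 0.6
grasp_force: 33.1
```

To row units: -0.13 m / 0.6 = -0.2167, 0.001 m / 0.6 = 0.0017.

Call:
{"name": "move_arm", "arguments": {"plan": [{"delta_pos": [0,0,0.0017],"turn": [0,0,0],"fingers": 0.6},{"delta_pos": [0,0,0.0025],"turn": [0,0,0],"fingers": 0.6},{"delta_pos": [0,0,0.0025],"turn": [0,0,0],"fingers": 0.5},{"delta_pos": [0,0,0.0025],"turn": [0,0,0],"fingers": 0.3},{"delta_pos": [0,0,0.0025],"turn": [0,0,0],"fingers": 0.2},{"delta_pos": [0,0,0.0025],"turn": [0,0,0],"fingers": 0.2},{"delta_pos": [0,0,-0.0333],"turn": [0,0,0],"fingers": 0.2},{"delta_pos": [0,0,-0.1],"turn": [0,0,0],"fingers": 0.2},{"delta_pos": [0,0,-0.1833],"turn": [0,0,0],"fingers": 0.2},{"delta_pos": [0,0,-0.2167],"turn": [0,0,0],"fingers": 0.2},{"delta_pos": [0,0,-0.2167],"turn": [0,0,0],"fingers": 0.2},{"delta_pos": [0,0,-0.2167],"turn": [0,0,0],"fingers": 0.2}]}}

```text
clock: 8.68
position: [0.424, 0.0399, 0.1634]
ee_rot: [0.747, 0.665, -0.001, -0.0]
ft_force: [-0.0, 0.1, -0.1]
grip_width: 0.804
grasp_force: 0.0
```

```bash
python3 chk.py pics/w4.png 0.05
```

```text
[0.4239712  0.03985065 0.16340529] -6.641597688684671 0.8040354816843924 [-0.04835919  0.11210322 -0.09425795]
fence 1 2369 slope -0.0034 y@0 0.0617 xrange [-0.1032  0.1023]
arm 1 3210 x [-0.0426  0.0805] y 0.0413 z [0.0402 0.0603 0.062 ]
fence -1 1320 slope -0.0022 y@0 -0.0618 xrange [-0.1038  0.1023]
arm -1 2783 x [-0.0429  0.0805] y -0.0395 z [0.039  0.0599 0.0619]
crossbar x 0.05180649207036538 1426
pad x [0.03867293 0.03903292 0.03983314] 0.038017938721264584
beech jig ((-0.07917975634336472, 0.0012390129268169403), (0.051895130425691605, 0.1091507226228714), 0.1504204124212265) 11109 0.05093969139275238 x [-0.10455615 -0.05397845] y [-0.05227344  0.05545583]
```

The block is on the setdown point (jig x −0.079, y 0.001, square, top z 0.051), and c is about −3 mm. I'll shut the gripper and move behind the block. I'm keeping the closing line along jig x so the linkage stays narrow between the catch arms.

To row units: 0.06 m / 0.6 = 0.1, -0.051 m / 0.6 = -0.085.

Call:
{"name": "move_arm", "arguments": {"plan": [{"delta_pos": [0,-0.0417,0],"turn": [0,0,0],"fingers": 0.6},{"delta_pos": [0,-0.085,0],"turn": [0,0,0],"fingers": 1},{"delta_pos": [0,-0.0883,0],"turn": [0,0,0],"fingers": 1},{"delta_pos": [0,-0.0883,0],"turn": [0,0,0],"fingers": 1},{"delta_pos": [0,-0.0883,0],"turn": [0,0,0],"fingers": 1},{"delta_pos": [0,-0.0883,0.05],"turn": [0,0,0],"fingers": 1},{"delta_pos": [0,-0.0883,0.1],"turn": [0,0,0],"fingers": 1},{"delta_pos": [0,-0.0883,0.1],"turn": [0,0,0],"fingers": 1}]}}

```text
clock: 9.72
position: [0.3709, 0.0453, 0.103]
ee_rot: [0.747, 0.665, -0.002, -0.0]
ft_force: [-0.5, -0.6, 0.1]
grip_width: -0.001
grasp_force: 0.0
```

```bash
python3 chk.py pics/w5.png 0.05; python3 -c "
from h import *
print(get_obs()['joint_pos'].round(3))"
```

```text
[0.37089934 0.04533335 0.10296019] -6.6755516273945545 -0.001054003670667275 [-0.53950229 -0.64151429  0.08207071]
fence 1 1968 slope -0.004 y@0 0.0617 xrange [-0.1036  0.031 ]
arm 1 2745 x [-0.0433  0.0183] y 0.0413 z [0.0403 0.0585 0.0618]
fence -1 1124 slope -0.0232 y@0 -0.0626 xrange [-0.0628  0.0637]
arm -1 2989 x [-0.0433  0.04  ] y -0.0392 z [0.0397 0.059  0.0617]
crossbar x 0.039361109431454266 49
pad x [0.03810312 0.03871813 0.03943092] 0.03456228801186875
beech jig ((-0.07909636944532394, 0.001262083649635315), (0.05126576125621796, 0.10965064913034439), 0.16165094077587128) 17660 0.05088940826134495 x [-0.10412194 -0.05418349] y [-0.0515496   0.05534323]
[-0.869 -0.145  0.599  2.262  0.098  1.004 -0.444]
```

View pics/w5.png

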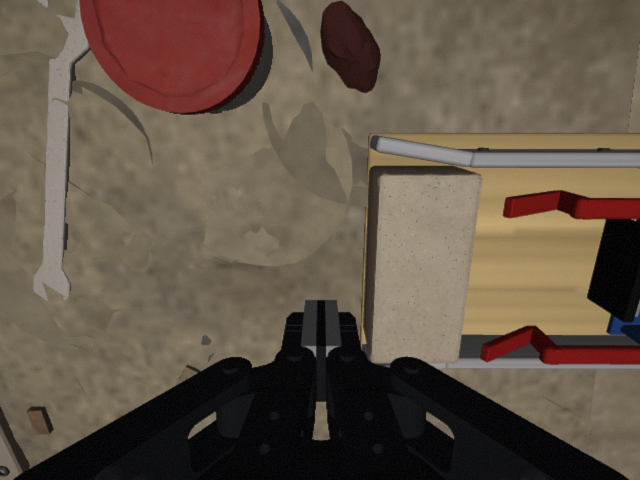

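Reach is fine. The shut fingertips are at u≈290–355, v≈300+, just behind the block's rear face (u≈370). I'll get the gripper's own profile from depth so I can tell where it will touch.

Run:
```python
from h import *
o=get_obs();c=camera("wrist");T=c["tool_from_camera"];v,u=np.mgrid[:480,:640];z=c["range_z"]
Q=np.stack([(u-c["cx"])/c["fx"]*z,(v-c["cy"])/c["fy"]*z,z],-1)@T[:3,:3].T+T[:3,3]
m=(z>0)&(z<.3)&(Q[...,2]<.02)&(abs(Q[...,0])<.05)
q=Q[m];print(len(q))
for a in np.arange(-.06,.061,.008):
    s=q[abs(q[:,1]-a)<.004]
    if len(s)>5: print(round(a,3),"max z(tool)",np.percentile(s[:,2],98).round(4),"x",np.percentile(s[:,0],[1,99]).round(3),len(s))
for zz in np.arange(-.06,.015,.01):
    s=q[abs(q[:,2]-zz)<.005]
    if len(s)>5: print("z",round(zz,3),"y",np.percentile(s[:,1],[1,99]).round(4),"x",np.percentile(s[:,0],[1,99]).round(3))
```

```text
52156
-0.06 max z(tool) -0.07 x [0.011 0.014] 281
-0.052 max z(tool) -0.0622 x [0.011 0.014] 1734
-0.044 max z(tool) -0.0537 x [0.003 0.013] 3083
-0.036 max z(tool) -0.0435 x [-0.008  0.013] 4913
-0.028 max z(tool) -0.0379 x [-0.009  0.014] 3334
-0.02 max z(tool) -0.0335 x [-0.006  0.019] 2201
-0.012 max z(tool) -0.0037 x [0.006 0.019] 4714
-0.004 max z(tool) 0.0008 x [-0.008  0.018] 5465
0.004 max z(tool) 0.0015 x [-0.009  0.018] 5137
0.012 max z(tool) -0.0022 x [0.006 0.018] 5046
0.02 max z(tool) -0.0329 x [-0.002  0.019] 2361
0.028 max z(tool) -0.0367 x [-0.009  0.014] 3111
0.036 max z(tool) -0.042 x [-0.008  0.013] 4897
0.044 max z(tool) -0.0519 x [0.001 0.013] 3409
0.052 max z(tool) -0.0603 x [0.011 0.014] 1953
0.06 max z(tool) -0.0687 x [0.011 0.014] 517
z -0.06 y [-0.0486  0.0502] x [-0.008  0.018]
z -0.05 y [-0.0404  0.0422] x [-0.009  0.016]
z -0.04 y [-0.0343  0.0358] x [-0.009  0.014]
z -0.03 y [-0.02    0.0216] x [-0.01   0.014]
z -0.02 y [-0.0126  0.0141] x [0.006 0.012]
z -0.01 y [-0.0125  0.014 ] x [0.006 0.012]
z 0.0 y [-0.0124  0.0139] x [0.006 0.011]
z 0.01 y [-0.0056  0.0068] x [0.01  0.011]
```

Profile: half-thickness is 14 mm, and the linkage is only wide more than 30 mm above the TCP. At TCP z=0.033 the linkage clears the block and the catch. I'll descend, then push slowly partway.

To row units: 0.07 m / 0.6 = 0.1167, 0.06 m / 0.6 = 0.1.

Call:
{"name": "move_arm", "arguments": {"plan": [{"delta_pos": [0,0,0.05],"turn": [0,0,0],"fingers": 1},{"delta_pos": [0,0,0.1],"turn": [0,0,0],"fingers": 1},{"delta_pos": [0,0,0.1167],"turn": [0,0,0],"fingers": 1},{"delta_pos": [0,0,0.1167],"turn": [0,0,0],"fingers": 1},{"delta_pos": [0,0.01,0.1167],"turn": [0,0,0],"fingers": 1},{"delta_pos": [0,0.0183,0.1167],"turn": [0,0,0],"fingers": 1},{"delta_pos": [0,0.0233,0.1167],"turn": [0,0,0],"fingers": 1},{"delta_pos": [0,0.0283,0.1167],"turn": [0,0,0],"fingers": 1},{"delta_pos": [0,0.0333,0.1167],"turn": [0,0,0],"fingers": 1},{"delta_pos": [0,0.0383,0.1167],"turn": [0,0,0],"fingers": 1},{"delta_pos": [0,0.0433,0.1167],"turn": [0,0,0],"fingers": 1},{"delta_pos": [0,0.0483,0.1167],"turn": [0,0,0],"fingers": 1}]}}

```text
clock: 11.32
position: [0.4008, 0.0427, 0.0343]
ee_rot: [0.747, 0.665, 0.0, -0.0]
ft_force: [-0.4, 0.0, 1.0]
grip_width: 0.002
grasp_force: 0.4
```

```bash
python3 chk.py pics/w6.png 0.05
```

```text
[0.40082739 0.04269323 0.03426659] -6.643610501520703 0.0022523439489554207 [-0.36103733  0.00676172  0.9511741 ]
fence 1 2718 slope -0.0016 y@0 0.0618 xrange [-0.1037  0.006 ]
arm 1 4179 x [-0.0435 -0.0043] y 0.0418 z [0.0396 0.0522 0.0612]
arm -1 1963 x [-0.017   0.0159] y -0.037 z [0.0367 0.0567 0.0614]
crossbar x -0.10392840180404063 9
pad x [0.03796141 0.03854819 0.03923825] 0.02186495764374081
beech jig ((-0.06335797905921936, 0.018148502334952354), (0.05147264525294304, 0.07532024383544922), 0.14756913483142853) 24135 0.05088354982604435 x [-0.08837756 -0.038503  ] y [-0.01381283  0.05514106]
```

To row units: 0.036 m / 0.6 = 0.06, 0.006 m / 0.6 = 0.01.

Call:
{"name": "move_arm", "arguments": {"plan": [{"delta_pos": [0,0.005,0],"turn": [0,0,0],"fingers": 1},{"delta_pos": [0,0.01,0],"turn": [0,0,0],"fingers": 1},{"delta_pos": [0,0.015,0],"turn": [0,0,0],"fingers": 1},{"delta_pos": [0,0.02,0],"turn": [0,0,0],"fingers": 1},{"delta_pos": [0,0.025,0],"turn": [0,0,0],"fingers": 1},{"delta_pos": [0,0.03,0],"turn": [0,0,0],"fingers": 1},{"delta_pos": [0,0.035,0],"turn": [0,0,0],"fingers": 1},{"delta_pos": [0,0.04,0],"turn": [0,0,0],"fingers": 1},{"delta_pos": [0,0.045,0],"turn": [0,0,0],"fingers": 1},{"delta_pos": [0,0.05,0],"turn": [0,0,0],"fingers": 1},{"delta_pos": [0,0.055,0],"turn": [0,0,0],"fingers": 1},{"delta_pos": [0,0.06,0],"turn": [0,0,0],"fingers": 1}]}}

```text
clock: 12.88
position: [0.4367, 0.0385, 0.0343]
ee_rot: [0.747, 0.665, 0.0, 0.0]
ft_force: [-0.9, 0.6, -1.9]
grip_width: -0.003
grasp_force: 0.5
```

```bash
python3 chk.py pics/w7.png 0.05
```

```text
[0.4366981  0.03854512 0.03433442] -6.650206486227073 -0.002888117282123415 [-0.87853192  0.57227973 -1.92348105]
fence 1 4894 slope -0.0022 y@0 0.0617 xrange [-0.1034  0.042 ]
arm 1 7626 x [-0.0361  0.0194] y 0.042 z [0.0572 0.0746 0.0823]
fence -1 506 slope -0.0646 y@0 -0.0572 xrange [0.0523 0.0756]
arm -1 523 x [0.038  0.0737] y -0.0374 z [0.029  0.0634 0.0688]
crossbar x 0.03941472985046902 121
pad x [0.03846081 0.03893608 0.03973365] 0.037079621619842
beech jig ((-0.027192112058401108, 0.018042847514152527), (0.051260486245155334, 0.07557352632284164), 0.25441065430641174) 21243 0.05090559129434903 x [-0.0522561 -0.0023664] y [-0.01409329  0.05516386]
```

View pics/w7.png

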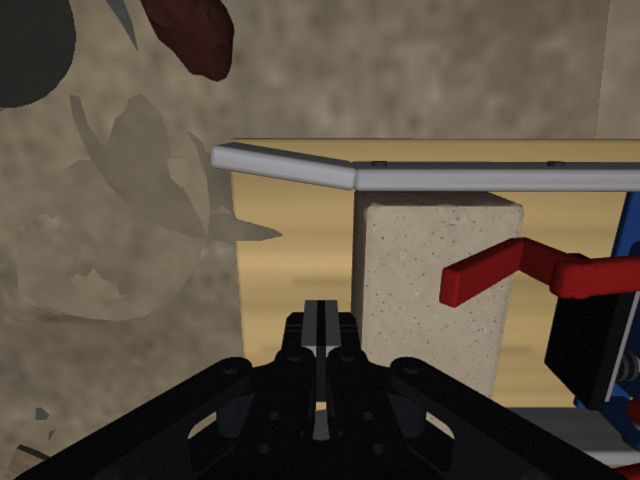

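The nose rides on the block (top at z≈0.082, u≈440–520), the block is square, and the pad ahead is at u≈600. I'll push on to just short of the pad.

To row units: 0.036 m / 0.6 = 0.06, 0.03 m / 0.6 = 0.05.

Call:
{"name": "move_arm", "arguments": {"plan": [{"delta_pos": [0,0.005,0],"turn": [0,0,0],"fingers": 1},{"delta_pos": [0,0.01,0],"turn": [0,0,0],"fingers": 1},{"delta_pos": [0,0.015,0],"turn": [0,0,0],"fingers": 1},{"delta_pos": [0,0.02,0],"turn": [0,0,0],"fingers": 1},{"delta_pos": [0,0.025,0],"turn": [0,0,0],"fingers": 1},{"delta_pos": [0,0.03,0],"turn": [0,0,0],"fingers": 1},{"delta_pos": [0,0.035,0],"turn": [0,0,0],"fingers": 1},{"delta_pos": [0,0.04,0],"turn": [0,0,0],"fingers": 1},{"delta_pos": [0,0.045,0],"turn": [0,0,0],"fingers": 1},{"delta_pos": [0,0.05,0],"turn": [0,0,0],"fingers": 1},{"delta_pos": [0,0.055,0],"turn": [0,0,0],"fingers": 1},{"delta_pos": [0,0.06,0],"turn": [0,0,0],"fingers": 1}]}}

```text
clock: 14.42
position: [0.4724, 0.0344, 0.0343]
ee_rot: [0.747, 0.665, 0.0, -0.0]
ft_force: [-1.5, 0.6, 0.7]
grip_width: -0.002
grasp_force: 0.7
```

```bash
python3 chk.py pics/w8.png 0.05
```

```text
[0.47236636 0.03439282 0.03430311] -6.644297621579508 -0.002332137989568942 [-1.47380824  0.63922329  0.69022076]
fence 1 7187 slope 0.0 y@0 0.0617 xrange [-0.103   0.0778]
arm 1 13787 x [-0.0355  0.0763] y 0.0419 z [0.0339 0.0709 0.0821]
arm -1 1635 x [0.0691 0.0868] y -0.0374 z [0.0303 0.056  0.0619]
crossbar x 0.05635871368277698 5290
pad x [0.02042131 0.02453121 0.05439875] 0.04281399739126879
beech jig ((0.009559987112879753, 0.008183423429727554), (0.04377606138586998, 0.05906207859516144), 77.65804290771484) 11576 0.05091902692299842 x [-0.01627435  0.03363272] y [-0.01525449  0.03148722]
```

To row units: 0.01 m / 0.6 = 0.0167, 0.005 m / 0.6 = 0.0083.

Call:
{"name": "move_arm", "arguments": {"plan": [{"delta_pos": [0,0.0017,0],"turn": [0,0,0],"fingers": 1},{"delta_pos": [0,0.0033,0],"turn": [0,0,0],"fingers": 1},{"delta_pos": [0,0.005,0],"turn": [0,0,0],"fingers": 1},{"delta_pos": [0,0.0067,0],"turn": [0,0,0],"fingers": 1},{"delta_pos": [0,0.0083,0],"turn": [0,0,0],"fingers": 1},{"delta_pos": [0,0.01,0],"turn": [0,0,0],"fingers": 1},{"delta_pos": [0,0.0117,0],"turn": [0,0,0],"fingers": 1},{"delta_pos": [0,0.0133,0],"turn": [0,0,0],"fingers": 1},{"delta_pos": [0,0.015,0],"turn": [0,0,0],"fingers": 1},{"delta_pos": [0,0.0167,0],"turn": [0,0,0],"fingers": 1}]}}

```text
clock: 15.72
position: [0.4814, 0.0334, 0.0342]
ee_rot: [0.747, 0.665, -0.001, -0.001]
ft_force: [-6.4, -0.6, 4.7]
grip_width: 0.001
grasp_force: 3.2
```

```bash
python3 chk.py pics/w9.png 0.05
```

```text
[0.48137006 0.0334146  0.03417408] -6.63802276208506 0.001234042530046238 [-6.41653662 -0.61651439  4.73487625]
fence 1 7672 slope -0.0014 y@0 0.0617 xrange [-0.1028  0.0865]
arm 1 15216 x [-0.0353  0.0797] y 0.042 z [0.0346 0.0699 0.082 ]
arm -1 1037 x [0.0713 0.0869] y -0.0371 z [0.0301 0.0522 0.0602]
crossbar x 0.05666394025334103 4789
pad x [0.02022306 0.02235491 0.04716594] 0.0617103226983305
beech jig ((0.01782931387424469, 0.007730647921562195), (0.04486781731247902, 0.05647563189268112), 81.83243560791016) 11239 0.05090240144086045 x [-0.0073558   0.04260171] y [-0.01507576  0.0314149 ]
```

View pics/w9.png

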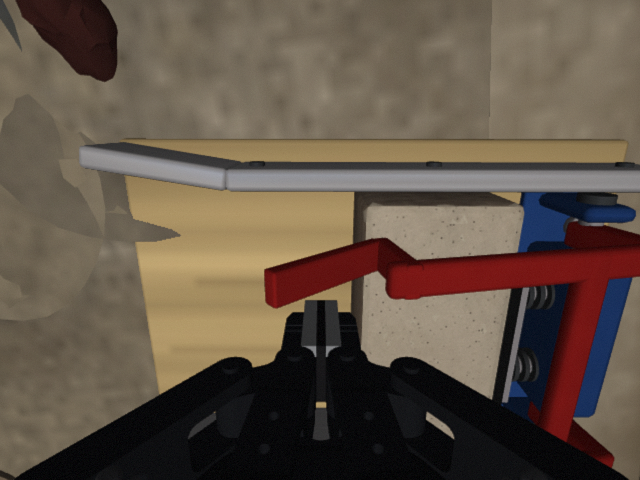

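The pad is in contact at 6.4 N with the catch still up. The nose's inner face at u≈385 is about 5–7 mm ahead of the block's rear edge. I'll go on in half-millimetre steps.

To row units: 0.004 m / 0.6 = 0.0067, 0.0035 m / 0.6 = 0.0058.

Call:
{"name": "move_arm", "arguments": {"plan": [{"delta_pos": [0,0.0012,0],"turn": [0,0,0],"fingers": 1},{"delta_pos": [0,0.0023,0],"turn": [0,0,0],"fingers": 1},{"delta_pos": [0,0.0033,0],"turn": [0,0,0],"fingers": 1},{"delta_pos": [0,0.0042,0],"turn": [0,0,0],"fingers": 1},{"delta_pos": [0,0.005,0],"turn": [0,0,0],"fingers": 1},{"delta_pos": [0,0.0058,0],"turn": [0,0,0],"fingers": 1},{"delta_pos": [0,0.0067,0],"turn": [0,0,0],"fingers": 1},{"delta_pos": [0,0.0067,0],"turn": [0,0,0],"fingers": 1}]}}

```text
clock: 16.77
position: [0.4852, 0.0329, 0.0341]
ee_rot: [0.747, 0.665, -0.001, -0.001]
ft_force: [-7.5, 1.4, 5.6]
grip_width: 0.006
grasp_force: 3.4
```

```bash
python3 chk.py pics/w10.png 0.05 | egrep "arm|beech|\[0"
```

```text
[0.4852198  0.03292477 0.03414866] -6.639775543745222 0.005809422636404443 [-7.52490097  1.42929216  5.60991012]
arm 1 15747 x [-0.0353  0.0808] y 0.042 z [0.0351 0.0697 0.082 ]
arm -1 758 x [0.0711 0.087 ] y -0.0369 z [0.0297 0.0505 0.0595]
pad x [0.0202031  0.02209358 0.03468025] 0.09528625882690973
beech jig ((0.021701587364077568, 0.007164718583226204), (0.04570779949426651, 0.05625871196389198), 83.4344711303711) 11056 0.05091094012029025 x [-0.0034659   0.04653709] y [-0.01500477  0.02933505]
```

To row units: 0.002 m / 0.6 = 0.0033, 0.0015 m / 0.6 = 0.0025.

Call:
{"name": "move_arm", "arguments": {"plan": [{"delta_pos": [0,0.0008,0],"turn": [0,0,0],"fingers": 1},{"delta_pos": [0,0.0017,0],"turn": [0,0,0],"fingers": 1},{"delta_pos": [0,0.0025,0],"turn": [0,0,0],"fingers": 1},{"delta_pos": [0,0.0033,0],"turn": [0,0,0],"fingers": 1},{"delta_pos": [0,0.0033,0],"turn": [0,0,0],"fingers": 1}]}}

```text
clock: 17.45
position: [0.4871, 0.0327, 0.0341]
ee_rot: [0.747, 0.665, -0.001, -0.001]
ft_force: [-6.0, 0.6, 5.1]
grip_width: 0.003
grasp_force: 3.6
```

```bash
python3 chk.py pics/w11.png 0.05 | egrep "arm|beech|\[0"
```

```text
[0.48711026 0.03272502 0.03412541] -6.637811202280217 0.0029542671375002026 [-6.0278104   0.57147288  5.14594669]
arm 1 16022 x [-0.0352  0.0812] y 0.042 z [0.0354 0.0696 0.082 ]
arm -1 607 x [0.0714 0.0868] y -0.0368 z [0.0298 0.0495 0.0586]
pad x [0.02017023 0.02191946 0.0330498 ] 0.09700180836724902
beech jig ((0.02360602281987667, 0.0046326350420713425), (0.046343304216861725, 0.0509231835603714), 89.817138671875) 10932 0.05092028699905777 x [-0.00150463  0.0483612 ] y [-0.0150141   0.02660067]
```

To row units: 0.0012 m / 0.6 = 0.002, 0.0008 m / 0.6 = 0.0013.

Call:
{"name": "move_arm", "arguments": {"plan": [{"delta_pos": [0,0.0007,0],"turn": [0,0,0],"fingers": 1},{"delta_pos": [0,0.0013,0],"turn": [0,0,0],"fingers": 1},{"delta_pos": [0,0.002,0],"turn": [0,0,0],"fingers": 1},{"delta_pos": [0,0.002,0],"turn": [0,0,0],"fingers": 1}]}}

```text
clock: 18.0
position: [0.4882, 0.0326, 0.0341]
ee_rot: [0.747, 0.665, -0.001, -0.001]
ft_force: [-6.5, 1.1, 5.3]
grip_width: -0.001
grasp_force: 3.7
```

```bash
python3 chk.py pics/w12.png 0.05 | egrep "arm|beech|\[0"
```

```text
[0.48823437 0.03256878 0.03408123] -6.638516620966175 -0.0008732894074672444 [-6.5378663   1.10027296  5.31505946]
arm 1 16188 x [-0.0352  0.0818] y 0.0419 z [0.0355 0.0695 0.0819]
arm -1 522 x [0.0714 0.0868] y -0.0368 z [0.03   0.0487 0.058 ]
pad x [0.02016619 0.02180096 0.03228419] 0.09664936049441054
beech jig ((0.024744737893342972, 0.004667850211262703), (0.05100061371922493, 0.046487413346767426), 0.16075153648853302) 10962 0.0508849428265358 x [-0.00031874  0.04947115] y [-0.01516288  0.02669523]
```

To row units: 0.001 m / 0.6 = 0.0017, 0.0008 m / 0.6 = 0.0013.

Call:
{"name": "move_arm", "arguments": {"plan": [{"delta_pos": [0,0.0007,0],"turn": [0,0,0],"fingers": 1},{"delta_pos": [0,0.0013,0],"turn": [0,0,0],"fingers": 1},{"delta_pos": [0,0.0017,0],"turn": [0,0,0],"fingers": 1},{"delta_pos": [0,0.0017,0],"turn": [0,0,0],"fingers": 1}]}}

```text
clock: 18.55
position: [0.4892, 0.0325, 0.0341]
ee_rot: [0.747, 0.665, -0.001, -0.001]
ft_force: [-6.8, 0.8, 5.2]
grip_width: -0.001
grasp_force: 3.5
```

```bash
python3 chk.py pics/w13.png 0.05 | egrep "arm|beech|\[0"
```

```text
[0.48922888 0.03245352 0.03407474] -6.636364021750589 -0.001254736223076422 [-6.78515307  0.76849617  5.23300971]
arm 1 14413 x [-0.0417  0.0806] y 0.0418 z [0.0368 0.0602 0.0619]
arm -1 667 x [-0.0171  0.0819] y -0.037 z [0.0388 0.0431 0.0503]
pad x [0.02016132 0.02146141 0.02867376] 0.09852465044895578
beech jig ((0.025755735114216805, 0.006699815392494202), (0.051040489226579666, 0.051955923438072205), 0.08120445907115936) 13728 0.05089899489658843 x [0.00064079 0.05048291] y [-0.0146533   0.03201631]
```

The catch has dropped: arm top z is 0.060, down from 0.082. I'll back off gently and lift away.

To row units: -0.2 m / 0.6 = -0.3333, -0.06 m / 0.6 = -0.1.

Call:
{"name": "move_arm", "arguments": {"plan": [{"delta_pos": [0,-0.0017,0],"turn": [0,0,0],"fingers": 1},{"delta_pos": [0,-0.0033,0],"turn": [0,0,0],"fingers": 1},{"delta_pos": [0,-0.005,0],"turn": [0,0,0],"fingers": 1},{"delta_pos": [0,-0.0083,0],"turn": [0,0,0],"fingers": 1},{"delta_pos": [0,-0.015,0],"turn": [0,0,0],"fingers": 1},{"delta_pos": [0,-0.0233,0],"turn": [0,0,0],"fingers": 1},{"delta_pos": [0,-0.0233,-0.0333],"turn": [0,0,0],"fingers": 1},{"delta_pos": [0,-0.0233,-0.1],"turn": [0,0,0],"fingers": 1},{"delta_pos": [0,-0.0333,-0.2],"turn": [0,0,0],"fingers": 1},{"delta_pos": [0,-0.05,-0.3],"turn": [0,0,0],"fingers": 1},{"delta_pos": [0,-0.05,-0.3333],"turn": [0,0,0],"fingers": 1},{"delta_pos": [0,-0.05,-0.3333],"turn": [0,0,0],"fingers": 1}]}}

```text
clock: 20.1
position: [0.4611, 0.036, 0.2356]
ee_rot: [0.747, 0.665, 0.002, 0.0]
ft_force: [0.5, 0.6, -0.9]
grip_width: 0.002
grasp_force: 0.0
```

```bash
python3 chk.py pics/w14.png 0.05
```

```text
[0.4610539  0.03598713 0.23562516] -6.632117876838942 0.0016704109632807755 [ 0.54351258  0.56999224 -0.93376953]
fence 1 1458 slope -0.0002 y@0 0.0614 xrange [-0.1033  0.1018]
arm 1 1870 x [-0.0423  0.0807] y 0.0411 z [0.0414 0.0603 0.0621]
fence -1 1167 slope -0.0015 y@0 -0.0621 xrange [-0.1034  0.1021]
arm -1 1684 x [-0.0426  0.0805] y -0.04 z [0.0389 0.06   0.0619]
crossbar x 0.05237589272557602 844
pad x [0.04800383 0.05000037 0.06709044] 0.04120088867503912
beech jig ((0.023487208411097527, -0.002170778810977936), (0.07307548075914383, 0.051401287317276), 89.95772552490234) 4638 0.05088194708338363 x [-0.0019567  0.0481019] y [-0.03831022  0.03413021]
```

View pics/w14.png

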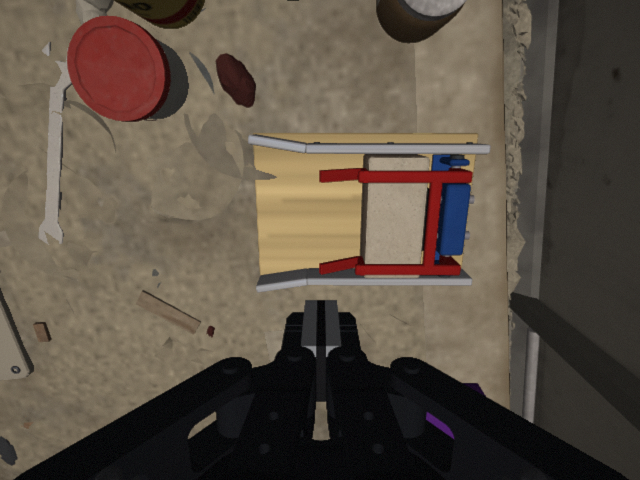

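The block is caught at u 362–428. Both catch arms are back down at z≈0.060, the block is square against the catch with the pad squeezed about 10 mm, and the gripper is clear.

```bash
python3 -c "
from workcell import hand_in
print(hand_in())"
```

```text
the job is handed in; nothing more can be done
None
```

The beech block is loaded, with the catch down behind it, the pad squeezed about 10 mm, and the gripper clear; I handed the job in at about 20 s of the 67 s allowed, and no verdict came back.

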